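Set the spacer and hold the tile flush

TASK

Take the yellow-topped spacer out of its wooden holder, slide it upright, flat side to the tile, down into the one gap of the setting fixture that is wide enough for it (about midway along the stop block, all the way down on the base plate) and let go of it; do not force it against the thick stop block beside the narrow gap. Then push the sprung white tile by its blue lug firmly against the spacer, so that stop block, spacer and tile sit flush together, and finish while still holding the tile pressed there. Leave the loose valve, nipple, plug and marker where they are.

Things in the scene. Friction and masses are not known exactly. Their poses are not given: they have to be found in the camera images.
- fixture: Fixed grey base plate, 90 (x) x 170 (y) x 12 mm high; origin at the centre of its underside on the bench, z up. The tile slides along its y axis in the middle; one stop block is at y = +56 mm, the other at y = -56 mm, which is where varies. Two steel guide strips (top 24 mm above the bench) flank the tile at x = +-34 mm.
- tile: White tile 60 x 60 x 24 mm on the base plate; slides along the fixture's y only, 12 mm each way; a 600 N/m spring centres it. Origin: centre of underside, 12 mm above the bench; axes as the fixture's. Blue lug on top, 30 (x) x 20 (y) mm, from 28 to 70 mm above the origin: grip it across x or push it along y. At rest the gap is 18 mm to the thin stop, 5 mm to the thick.
- thin_stop: Fixed dark steel stop block, 60 (x) x 16 (y) x 30 mm high, on the base plate; origin at the centre of its underside, 12 mm above the bench; axes as the fixture's. Between it and the tile is the wide gap, 18 mm, open above and at both x ends; the gap's middle is 17 mm from the block's centre, 39 mm from the fixture's centre.
- thick_stop: Fixed dark steel stop block, 60 (x) x 42 (y) x 30 mm high, at the other end, built likewise. Between it and the tile is the narrow gap, 5 mm, too narrow for the spacer.
- holder: Fixed wooden holder block, 70 (x) x 55 (y) x 30 mm high, with an upright slot 44 (x) x 15 (y) mm, floor 6 mm above the bench; origin at the centre of its underside.
- spacer: Loose upright steel plate with a yellow top, 40 (x) x 12 (y) x 72 mm high, 0.14 to 0.28 kg; origin at the centre of its underside, z up. The lowest 6 mm is a narrower foot (36 x 9 mm), the top 30 mm is yellow. It starts upright in the holder's slot, its underside 6 mm above the bench. Grip the yellow top across x (40 mm).
- valve: Loose grey valve body, 38 x 46 x 86 mm, bystander; origin under its centre.
- nipple: Loose grey hex nipple, 27 x 31 x 37 mm, bystander; origin under its centre.
- plug: Loose brass plug, 25 x 25 x 23 mm, bystander; origin under its centre.
- marker: Loose white marker with a black cap, 125 mm long, 17 mm thick, lying along its y axis, bystander; origin under its centre.
There are look-alikes about, which are no part of the job. Leave any pink look-alike of the spacer alone.

How it is judged:
On the way:
1. the spacer stands in the wide gap, down on the base plate, let go of (y of spacer in the frame of thin_stop between -0.0225 and 0.0225 m and y of spacer in the frame of fixture between -0.046 and 0.046 m and x of spacer in the frame of fixture between -0.015 and 0.015 m and z of spacer in the frame of fixture between 0.009 and 0.0145 m and angle between spacer's own z axis and vertical below 0.3 rad and contact force between the fingers and spacer below 0.2 N), for 0.2 s.
At the end, for the whole second after the job is handed in: Spacer in the wide gap, down on the base plate within 2.5 mm, within 15 mm of the middle along the stop, upright and parallel within 0.06 rad, at rest, untouched by the fingers; fingers press the tile: more than 2 N between tile and spacer and between spacer and thin stop (all of step 1 and angle between spacer's own z axis and vertical below 0.06 rad and angle between the y axis of spacer and the y axis of fixture, either way round below 0.06 rad and contact force between tile and spacer above 2 N and contact force between spacer and thin_stop above 2 N and contact force between the fingers and tile above 1 N and linear speed of spacer below 0.01 m/s); the arm keeps its last pose, push and grip.
It fails at once if the spacer is forced against the thick stop block (contact force between spacer and thick_stop above 4 N).
It fails at once if a bystander is moved more than 30 mm (distance of any of valve, nipple, plug, marker from where it was at the start of the episode above 0.03 m).
It also fails if it takes over 45 s, if anything falls off the work surface, if the arm or the gripper's body presses on something with over 40 N, if the wrist force passes 120 N, or if a joint passes its speed limit or range.

ROBOT

A 6-joint arm with a two-finger parallel gripper is mounted at the origin on a cart in front of the work surface, level with it; the furniture and walls round the work are solid. World frame = base frame: x ahead of the robot, y to its left, z up, the work surface at z = 0. Lengths are in m, angles in rad, forces in N, time in s.
With the tool pointing down it reaches from about 0.275 to 0.75 m from the base axis. Payload 10.2 kg.
Tool frame: the origin (TCP) lies between the finger pads; the fingertips stand 11 mm ahead of it and the grasp point (between the pads) lies 8 mm behind it; x points along the fingers, y is the direction in which the jaws open and shut, and the axes are right-handed (so a half turn about x gives the same grasp; the last joint's range is limited). The gripper opens to 85 mm and grips with 20 to 120 N. Pads are 22 mm wide; open, the fingers measure 114 mm over their backs; the gripper's body (76 mm by 85 mm) begins 54 mm behind the grasp point. The pads swing forward as they close: fully open they stand 13 mm farther back than shut.
Start: joints at [-1.49, 0.313, 1.498, -0, 1.331, -0.223], TCP at [0.157, -0.501, 0.242] pointing down, gripper open.
Joint ranges: [-2.94, 2.94], [-0.97, 2.17], [0.19, 2.56], [-1.23, 4.37], [0.02, 3.11], [-2.88, 2.88]. Speed limits (rad/s): [2.39, 2.39, 3.01, 3.14, 3.14, 3.14].

INTERFACE

Orientations are given as a rotation vector (axis times angle).
In Python, from cell import * gives the robot as it stands.
- The arm moves only by the tool apply_moves, never from a script. Its argument "commands" is a list of rows, each a list of 4 numbers: the shift along the tool's x, y, z in cm, then the turn about the tool's x in rad. A call has 1 to 12 rows; each row shifts and turns the commanded pose from where the row before left it, along the tool's axes as they then stand; what a row does not reach is not made up. A row lasts 1/8 s, in which the tool goes at most 62.5 mm and 10.7 degrees, less where a joint would pass 70% of its speed; a pose out of reach is approached as far as the arm can. A call is refused whole if a number of a shift passes 6.25 or a number of a turn 0.188, either way. A call with a gripper value outside its range is refused whole. "claw" is the finger opening in cm, from 0 to 8.54, set as the call begins (left out, the last holds). The fingers move at their own pace and stop on an object; "newtons" is the grip in N (left out, the last holds). Time passes only in rows, so rows that do not move let the fingers close. It gives the time, the measured TCP pose, the force and the opening at its end, in the units of the state.
- sense(): the state, without advancing time (a new reading comes with each control period).
- snapshot(name): name is "side" or "top"; returns a dict with "pixels" (480x640x3 uint8, red, green, blue), "depth" (480x640 float32, m along the optical axis (not along the pixel's ray), 0 where there is no reading), "camera_matrix" (3x3 intrinsics, pixels), "eye" and "orientation" of the camera in the world. Camera axes: x right, y down, z forward; pixel columns grow to the right and rows downward; lengths in m; the calibration is good to about 2 mm. A picture is of the moment at which its call begins.
- job_done(): hands the job in, once; it reports no verdict.
The state is a dict: "time": time; "q": joint angles; "dq": joint speeds; "effort": joint torques, N m; "ee_pos": TCP position; "eef_rot": TCP orientation; "wrist_force": force on the tool from outside, world axes, zero at the start; "wrist_torque": the same for the moment, N m; "gripper_width": finger opening in m.
Only numpy, scipy, OpenCV 4.12 (cv2) and the standard library are available. Lean on these libraries where they do the work, as an engineer would, in place of code of your own. Each camera call takes 0.05 s, during which the arm holds its last target. There are 200 camera calls.

## Working session

There is one attempt and no reset: what is moved stays moved. The work goes in short steps, Python scripts to look and compute and a tool call to move; the robot and the scene stay as the last step left them, time stands still between calls to the robot, and variables do not carry over. Pictures are saved under pics/ and viewed, about 8 in all and at most 12, crops included, and the job is handed in when it is done.

Besides the shell and the picture viewer there is one more tool, called after "Request:" as name(argument=value, ...), one argument or row to a line, values as JSON. apply_moves: Moves the arm, as the interface text tells. Its arguments: {"type":"object","properties":{"commands":{"type":"array"},"claw":{"type":"number"},"newtons":{"type":"number"}},"required":["commands"]}

```bash
mkdir -p pics; ls; python3 - <<'E'
from cell import *
import cv2,numpy as np
s=sense();print({k:np.round(v,3) for k,v in s.items()})
for n in("top","side"):
    d=snapshot(n);cv2.imwrite(f"pics/{n}0.png",d["pixels"][:,:,::-1]);print(n,d["camera_matrix"],d["eye"],np.round(d["orientation"],4))
E
```

```text
pics
{'time': np.float64(0.0), 'q': array([-1.49 ,  0.313,  1.498, -0.   ,  1.331, -0.223]), 'dq': array([-0.001, -0.001, -0.003,  0.003,  0.003, -0.001]), 'effort': array([ 1.0000e-03, -4.1227e+01, -2.5974e+01, -0.0000e+00,  4.0000e-03,
       -0.0000e+00]), 'ee_pos': array([ 0.157, -0.501,  0.242]), 'eef_rot': array([ 2.058,  0.316, -2.058]), 'wrist_force': array([ 0.091, -0.48 , -0.674]), 'wrist_torque': array([ 0.036, -0.006, -0.047]), 'gripper_width': np.float64(0.085)}
top [[532.82299593   0.         320.67976291]
 [  0.         532.82299593 240.23592914]
 [  0.           0.           1.        ]] [ 0.46642627 -0.13573434  0.89323006] [-2.1441  2.1625 -0.0916]
side [[572.03864446   0.         331.83491694]
 [  0.         572.03864446 237.67100643]
 [  0.           0.           1.        ]] [0.37080633 0.51975773 0.57881586] [-0.3167  2.7112 -1.2917]
```

View pics/top0.png

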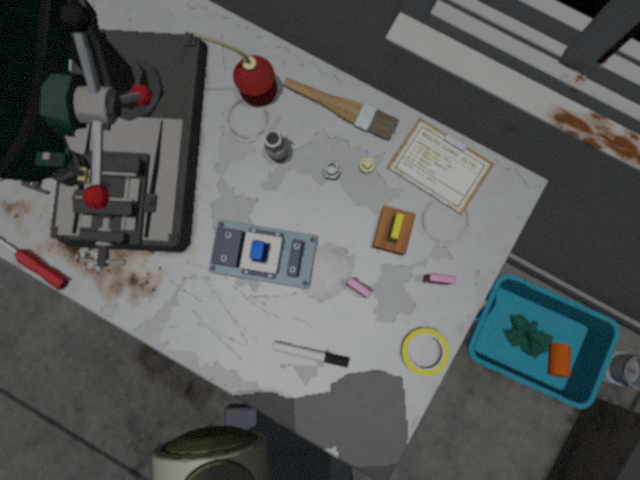

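View pics/side0.png

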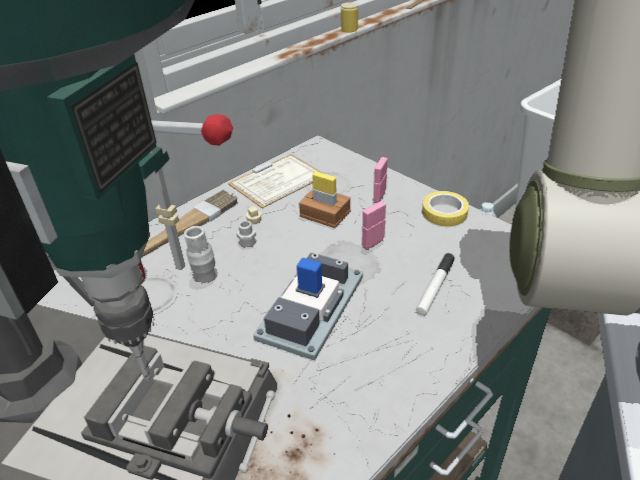

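The top view shows the yellow-topped spacer in its wooden holder at (396,227). The fixture has its lug at (259,251), thick stop at (227,245) and thin stop at (296,258). Things that could be taken for the spacer: pink plates at (360,287) and (439,279), the yellow tape ring at (425,350) and the brass plug at (367,164). I choose (396,227), the only one yellow-topped in a wooden holder.

```bash
cat > h.py <<'E'
from cell import *
import cv2,numpy as np
from scipy.spatial.transform import Rotation as R
def cam(d): return np.array(d["camera_matrix"]),np.array(d["eye"]),R.from_rotvec(np.array(d["orientation"]).ravel()).as_matrix() if np.size(d["orientation"])==3 else np.array(d["orientation"])
def plane(d,uv,z):
    K,e,M=cam(d);uv=np.atleast_2d(uv).astype(float)
    r=np.c_[uv,np.ones(len(uv))]@np.linalg.inv(K).T@M.T
    return e+r*((z-e[2])/r[:,2])[:,None]
def cloud(d):
    K,e,M=cam(d);v,u=np.mgrid[:480,:640]
    p=np.stack([(u-K[0,2])/K[0,0],(v-K[1,2])/K[1,1],np.ones(u.shape)],-1)*d["depth"][...,None]
    return p@M.T+e
def hsv(d): return cv2.cvtColor(d["pixels"],cv2.COLOR_RGB2HSV)
def mask(d,lo,hi,box):
    m=cv2.inRange(hsv(d),lo,hi);o=np.zeros_like(m);x0,y0,x1,y1=box;o[y0:y1,x0:x1]=m[y0:y1,x0:x1]
    n,l,s,_=cv2.connectedComponentsWithStats(o);return l==1+np.argmax(s[1:,4])
def rect(p):
    (c,wh,a)=cv2.minAreaRect((p[:,:2]*1000).astype(np.float32));return np.round(c,1),np.round(wh,1),round(a,1)
E
python3 - <<'E'
from h import *
d=snapshot("top");P=cloud(d)
print(cam(d)[2].round(3))
im=d["pixels"][180:320,190:460,::-1];cv2.imwrite("pics/crop1.png",cv2.resize(im,None,fx=2.9,fy=2.9,interpolation=cv2.INTER_CUBIC))
for nm,lo,hi,box,z in [("yel",(20,100,80),(35,255,255),(375,200,415,255),.078),("lug",(100,120,60),(125,255,255),(240,230,280,270),.082),("wood",(5,80,40),(19,255,255),(365,200,420,260),.03)]:
    m=mask(d,lo,hi,box);v,u=np.nonzero(m);h=P[v,u,2]
    print(nm,m.sum(),np.percentile(h,[5,50,90]).round(3),"plane",rect(plane(d,np.c_[u,v],z)))
    t=h>z-.006; print("  depth-top",t.sum(),rect(P[v,u][t]),P[v,u][t].mean(0).round(4))
# fixture by height
box=np.zeros((480,640),bool);box[210:300,200:330]=1
for nm,a,b in(("plate",.008,.016),("tile",.030,.0395),("stops",.0395,.05)):
    m=(box&(P[...,2]>a)&(P[...,2]<b)).astype(np.uint8)
    n,l,s,c=cv2.connectedComponentsWithStats(m)
    for i in range(1,n):
        if s[i,4]>60: print(nm,s[i],c[i].round(1),rect(P[l==i]),"z",np.median(P[l==i][:,2]).round(4))
E
```

```text
[[-0.007 -0.994  0.11 ]
 [-1.     0.01   0.024]
 [-0.025 -0.109 -0.994]]
yel 250 [0.03  0.078 0.08 ] plane (array([ 577.8, -233.5]), array([14.3, 42.6]), 73.9)
  depth-top 206 (array([ 577.5, -233.6]), array([11.9, 39.9]), 74.1) [ 0.5773 -0.2333  0.0782]
lug 239 [0.075 0.082 0.084] plane (array([540.8, -19.1]), array([20.3, 29.3]), 80.9)
  depth-top 225 (array([513.2, -74.9]), array([150.6,  29.5]), 63.5) [ 0.541  -0.019   0.0858]
wood 1090 [0.027 0.03  0.033] plane (array([ 577.7, -233.5]), array([53.2, 70. ]), 74.3)
  depth-top 1071 (array([ 531.2, -208.1]), array([ 64.9, 183.1]), 61.3) [ 0.5756 -0.2318  0.0345]
plate [ 208  220  109   69 2151] [275.9 257.3] (array([542.2, -17.1]), array([170.1,  89.9]), 80.2) z 0.0125
tile [240 232  42  42 976] [261.3 253.1] (array([542.2, -17.2]), array([60.3, 60.2]), 80.2) z 0.0364
stops [210 227  32  40 944] [225.9 246.6] (array([551.7,  37.9]), array([42.2, 59.9]), 80.1) z 0.0426
stops [287 239  16  38 367] [294.2 257.7] (array([532.7, -72.4]), array([16.3, 59.8]), 80.1) z 0.0429
```

View pics/crop1.png

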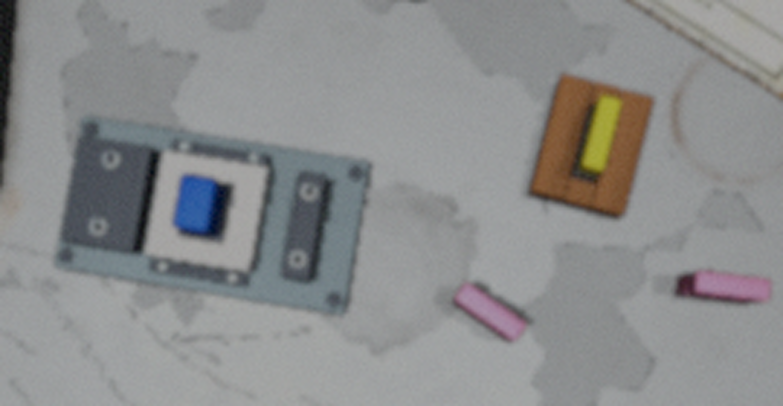

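The crop confirms a yellow top in brown holder at crop (600,135), standing in the slot. The wide gap is on the thin-stop side, at crop (280,220).

```bash
cat >> h.py <<'E'
def go(x,y,z,ydeg):
    "turn about tool x so tool y lies along ydeg (mod 180), then shift (cm) in the turned frame"
    s=sense();M=R.from_rotvec(s["eef_rot"]).as_matrix()
    cur=np.degrees(np.arctan2(M[1,1],M[0,1]));dw=(ydeg-cur+90)%180-90
    turn=np.radians(dw)*np.sign(M[2,0])
    M2=M@R.from_rotvec([turn,0,0]).as_matrix()
    print("pos",s["ee_pos"].round(4),"yaw",cur.round(2),"down",M[:,0].round(3),"turn",turn.round(4),"shift cm",(M2.T@(np.array([x,y,z])-s["ee_pos"])*100).round(2),"F",np.round(s["wrist_force"],1),"w",round(float(s["gripper_width"]),4),"t",round(float(s["time"]),2),"q6",s["q"].round(2))
E
python3 -c "
from h import *
go(.5776,-.2335,.16,-16)"
```

```text
pos [ 0.157  -0.5008  0.2419] yaw -72.59 down [-0.     0.001 -1.   ] turn -0.9878 shift cm [  8.21  33.06 -37.28] F [-0.2  0.4 -0.4] w 0.0853 t 0.15 q6 [-1.49  0.31  1.5  -0.    1.33 -0.22]
```

Request:
apply_moves(
  commands=[
    [0,0,0,-0.165],
    [0,0,0,-0.165],
    [0,0,0,-0.165],
    [0,0,0,-0.165],
    [0,0,0,-0.165],
    [0,0,0,-0.163],
  ],
  claw=7,
)

```text
time: 0.9
ee_pos: [0.157, -0.5008, 0.242]
eef_rot: [1.408, 1.068, -1.408]
wrist_force: [-0.9, -0.2, 0.1]
gripper_width: 0.07
```

Request:
apply_moves(
  commands=[
    [0,3.0,-3.4,0],
    [0,3.0,-3.4,0],
    [0,3.0,-3.4,0],
    [0,3.0,-3.4,0],
    [0,3.0,-3.4,0],
    [0,3.0,-3.4,0],
    [0,3.0,-3.4,0],
    [0,3.0,-3.4,0],
    [0,3.0,-3.4,0],
    [2,3.0,-3.4,0],
    [3,3.0,-3.2,0],
    [0,0,0,0],
  ],
)

```text
time: 2.4
ee_pos: [0.5774, -0.2319, 0.189]
eef_rot: [1.409, 1.071, -1.412]
wrist_force: [-0.3, -0.4, 0.2]
gripper_width: 0.0698
```

```bash
python3 - <<'E'
from h import *
go(.5776,-.2335,.16,-16)
d=snapshot("side");cv2.imwrite("pics/s2.png",d["pixels"][:,:,::-1])
E
```

```text
pos [ 0.5774 -0.2319  0.189 ] yaw -15.8 down [-0.004  0.003 -1.   ] turn 0.0035 shift cm [2.9  0.08 0.16] F [-0.3 -0.4  0.2] w 0.0698 t 2.4 q6 [-0.57  0.57  1.25  0.    1.32 -0.29]
```

View pics/s2.png

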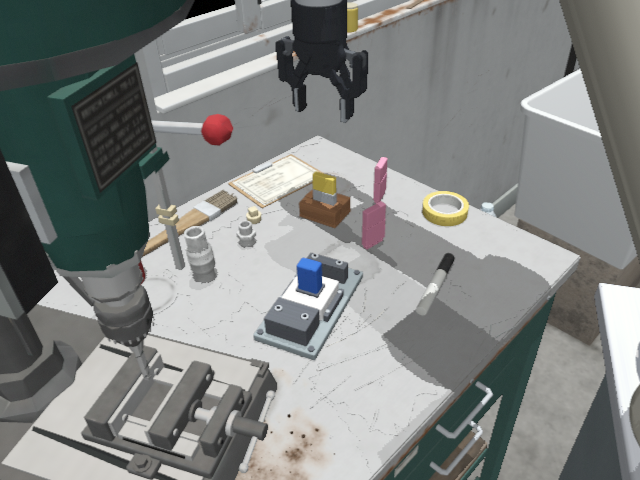

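Side view: the open gripper is at (322,80), directly above the holder at (325,200), with nothing near its path. I'll go down and grip.

Request:
apply_moves(
  commands=[
    [3,0.08,0.15,0],
    [3,0,0,0],
    [3,0,0,0],
    [2.5,0,0,0],
    [2,0,0,0],
    [0,0,0,0],
  ],
)

```text
time: 3.2
ee_pos: [0.5762, -0.2365, 0.057]
eef_rot: [1.412, 1.065, -1.413]
wrist_force: [-0.6, -1.0, 0.4]
gripper_width: 0.0699
```

```bash
python3 -c "
from h import *
go(.5776,-.2335,.054,-16)"
```

```text
pos [ 0.5762 -0.2365  0.057 ] yaw -16.05 down [-0.001  0.001 -1.   ] turn -0.0009 shift cm [ 0.3   0.05 -0.33] F [-0.6 -1.   0.4] w 0.0699 t 3.2 q6 [-0.58  0.71  1.38 -0.    1.05 -0.3 ]
```

Request:
apply_moves(
  commands=[
    [0.3,0.05,-0.3,0],
    [0,0,0,0],
    [0,0,0,0],
  ],
)

```text
time: 3.58
ee_pos: [0.5786, -0.2333, 0.0549]
eef_rot: [1.412, 1.063, -1.411]
wrist_force: [0.2, 0.1, -0.0]
gripper_width: 0.0701
```

Request:
apply_moves(
  commands=[
    [0,0,0,0],
    [0,0,0,0],
    [0,0,0,0],
    [0,0,0,0],
    [0,0,0,0],
    [0,0,0,0],
  ],
  claw=2.5,
  newtons=50,
)

```text
time: 4.32
ee_pos: [0.5785, -0.2332, 0.0546]
eef_rot: [1.412, 1.064, -1.412]
wrist_force: [-0.8, 0.5, 4.7]
gripper_width: 0.0392
```

```bash
python3 -c "
from h import *
go(.5776,-.2335,.054,-16)"
```

```text
pos [ 0.5785 -0.2332  0.0546] yaw -15.99 down [ 0. -0. -1.] turn 0.0002 shift cm [ 0.06 -0.08  0.05] F [-0.8  0.5  4.7] w 0.0392 t 4.33 q6 [-0.57  0.72  1.38 -0.    1.04 -0.29]
```

Request:
apply_moves(
  commands=[
    [-1,0,0,0],
    [-2,0,0,0],
    [-3,0,0,0],
    [-3,0,0,0],
    [-1,0,0,0],
    [0,0,0,0],
  ],
)

```text
time: 5.08
ee_pos: [0.5783, -0.2331, 0.154]
eef_rot: [1.412, 1.064, -1.412]
wrist_force: [-0.6, -0.3, -2.2]
gripper_width: 0.0388
```

```bash
python3 -c "
from h import *
go(.5356,-.0556,.15,-9.8)"
```

```text
pos [ 0.5783 -0.2331  0.154 ] yaw -15.99 down [-0.  0. -1.] turn -0.108 shift cm [  0.4   -7.23 -16.77] F [-0.6 -0.3 -2.2] w 0.0388 t 5.08 q6 [-0.57  0.6   1.3   0.    1.24 -0.29]
```

Request:
apply_moves(
  commands=[
    [0,0,0,-0.108],
    [0,-1.2,-2.8,0],
    [0,-1.2,-2.8,0],
    [0,-1.2,-2.8,0],
    [0,-1.2,-2.8,0],
    [0,-1.2,-2.8,0],
    [0,-1.2,-2.75,0],
    [0,0,0,0],
    [0,0,0,0],
  ],
)

```text
time: 6.2
ee_pos: [0.5358, -0.0562, 0.1535]
eef_rot: [1.334, 1.124, -1.335]
wrist_force: [0.4, 0.1, -1.8]
gripper_width: 0.0394
```

```bash
python3 - <<'E'
from h import *
go(.5356,-.0556,.10,-9.8)
d=snapshot("side");P=cloud(d);cv2.imwrite("pics/s3.png",cv2.resize(d["pixels"][130:370,200:460,::-1],None,fx=2.4,fy=2.4))
go(.5356,-.0556,.10,-9.8)
m=mask(d,(20,100,80),(35,255,255),(240,100,400,300));p=P[m]
print(m.sum(),"yellow z",np.percentile(p[:,2],[2,98]).round(4),"mean",p.mean(0).round(4))
# steel below yellow
v,u=np.nonzero(m);box=np.zeros(m.shape,bool);box[v.min():v.max()+80,u.min()-10:u.max()+10]=1
q=P[box&(np.linalg.norm(P[...,:2]-[.5356,-.0556],axis=-1)<.035)&(P[...,2]>.09)&(P[...,2]<.17)]
for z in np.arange(.09,.17,.01):
    s=q[(q[:,2]>=z)&(q[:,2]<z+.01)]
    if len(s)>15: print(z.round(3),len(s),rect(s))
E
```

```text
pos [ 0.5358 -0.0562  0.1535] yaw -9.8 down [-0.001  0.    -1.   ] turn -0.0001 shift cm [ 5.35 -0.03 -0.06] F [ 0.4  0.1 -1.8] w 0.0394 t 6.2 q6 [-0.32  0.43  1.58 -0.    1.14 -0.15]
pos [ 0.5359 -0.0565  0.1536] yaw -9.83 down [-0.001  0.    -1.   ] turn -0.0006 shift cm [ 5.36 -0.04 -0.08] F [ 0.1 -0.2 -1.3] w 0.0394 t 6.25 q6 [-0.32  0.43  1.58 -0.    1.14 -0.15]
607 yellow z [0.1487 0.1774] mean [ 0.5382 -0.0514  0.1659]
0.1 70 (array([538.4, -55.6]), array([11.2, 35.7]), 82.2)
0.11 157 (array([537.6, -52.3]), array([40. , 11.4]), 2.7)
0.12 181 (array([537.9, -51.5]), array([40.7, 10.9]), 2.0)
0.13 187 (array([537.7, -51.8]), array([40.9, 10.6]), 1.7)
0.14 204 (array([539.9, -49.9]), array([ 8.8, 57.6]), 81.1)
0.15 297 (array([538.6, -49.4]), array([11.1, 65. ]), 79.3)
0.16 301 (array([538.6, -49.4]), array([ 9.6, 64.9]), 80.3)
```

View pics/s3.png

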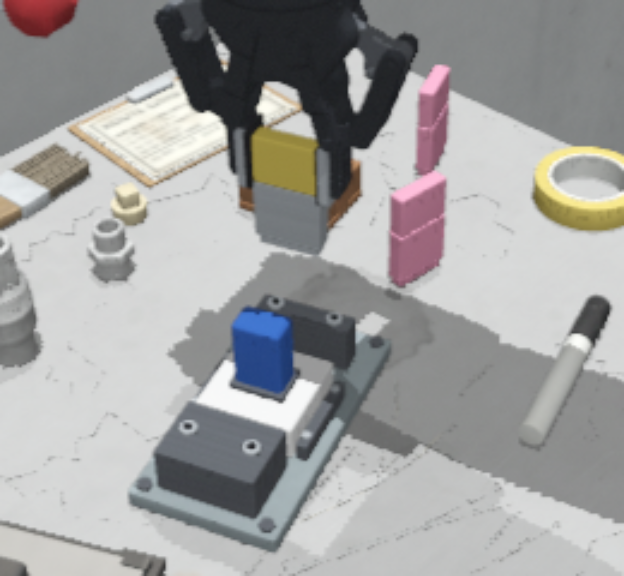

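Crop: the spacer (290,185) is held upright over the gap, between the lug (265,350) and the far thin stop (310,325). I'll check its front face angle and offset numerically.

```bash
cat >> h.py <<'E'
def face(P,sel,c=(.5356,-.0556),ang=-9.8):
    "points in fixture-aligned frame about c; robust line fit of y' over x'"
    a=np.radians(ang);q=P[sel][:,:2]-c;x=q@[np.cos(a),np.sin(a)];y=q@[-np.sin(a),np.cos(a)]
    k=np.abs(x)<.017;x,y,z=x[k],y[k],P[sel][k,2]
    for _ in range(4):
        A=np.c_[np.ones(len(x)),x,z-.12];co=np.linalg.lstsq(A,y,rcond=None)[0];r=np.abs(y-A@co);g=r<max(2*np.median(r),.001);x,y,z=x[g],y[g],z[g]
    print(len(x),"face y' mm",(co[0]*1e3).round(2),"yaw rad",co[1].round(4),"dy/dz",co[2].round(4))
E
python3 - <<'E'
from h import *
d=snapshot("side");P=cloud(d);h=hsv(d)
a=np.radians(-9.8);q=P[...,:2]-[.5356,-.0556];X=q@[np.cos(a),np.sin(a)];Y=q@[-np.sin(a),np.cos(a)]
face(P,(abs(X)<.02)&(Y>0)&(Y<.014)&(P[...,2]>.112)&(P[...,2]<.17)&((h[...,1]<60)&(P[...,2]<.146)|(h[...,0]>20)&(h[...,0]<35)&(h[...,1]>100)))
k=(abs(X)<.021)&(abs(Y)<.02)&(P[...,2]>.112)&(P[...,2]<.145);x=X[k];print("x' edges",np.percentile(x,[1,99]).round(4))
# reference: lug front face (expected y'=49), same camera
l=mask(d,(100,120,60),(125,255,255),(270,230,350,310));face(P,l&(P[...,2]<.076));print("lug x'",np.percentile(X[l],[1,99]).round(4))
E
```

```text
570 face y' mm 4.18 yaw rad -0.0042 dy/dz 0.001
x' edges [-0.0178  0.0205]
266 face y' mm 49.21 yaw rad 0.0465 dy/dz 0.0143
lug x' [-0.0124  0.0158]
```

Request:
apply_moves(
  commands=[
    [0,0,-0.2,0],
    [2,0,0,0],
    [2,0,0,0],
    [1.5,0,0,0],
    [0.4,0,0,0],
    [0,0,0,0],
    [0,0,0,0],
  ],
)

```text
time: 7.18
ee_pos: [0.5367, -0.054, 0.096]
eef_rot: [1.334, 1.122, -1.333]
wrist_force: [-0.3, -0.2, -2.2]
gripper_width: 0.0392
```

```bash
python3 - <<'E'
from h import *
go(.5356,-.0556,.0606,-9.8)
d=snapshot("side");P=cloud(d);h=hsv(d)
a=np.radians(-9.8);q=P[...,:2]-[.5356,-.0556];X=q@[np.cos(a),np.sin(a)];Y=q@[-np.sin(a),np.cos(a)]
z0=.092
face(P,(abs(X)<.02)&(Y>0)&(Y<.014)&(P[...,2]>.06)&(P[...,2]<.11)&((h[...,1]<60)&(P[...,2]<z0-.004)|(h[...,0]>20)&(h[...,0]<35)&(h[...,1]>100)))
E
```

```text
pos [ 0.5367 -0.054   0.096 ] yaw -9.79 down [ 0.001 -0.    -1.   ] turn 0.0001 shift cm [ 3.54 -0.08  0.18] F [-0.3 -0.2 -2.2] w 0.0392 t 7.17 q6 [-0.32  0.5   1.63  0.    1.   -0.15]
430 face y' mm 6.82 yaw rad 0.0014 dy/dz 0.0013
```

Request:
apply_moves(
  commands=[
    [0,-0.08,0.06,0],
    [1,0,0,0],
    [1,0,0,0],
    [0.8,0,0,0],
    [0.4,0,0,0],
    [0,0,0,0],
  ],
)

```text
time: 7.98
ee_pos: [0.5353, -0.0543, 0.063]
eef_rot: [1.334, 1.124, -1.334]
wrist_force: [0.3, 0.2, -2.1]
gripper_width: 0.0393
```

```bash
python3 - <<'E'
from h import *
go(.5356,-.0556,.0606,-9.8)
E
```

```text
pos [ 0.5353 -0.0543  0.063 ] yaw -9.8 down [-0.  0. -1.] turn 0.0 shift cm [0.24 0.05 0.12] F [ 0.3  0.2 -2.1] w 0.0393 t 7.97 q6 [-0.32  0.55  1.66  0.    0.93 -0.15]
```

No contact force; the last 2.5 mm go slowly.

Request:
apply_moves(
  commands=[
    [0.1,0,0,0],
    [0.1,0,0,0],
    [0.1,0,0,0],
    [0,0,0,0],
  ],
)

```text
time: 8.48
ee_pos: [0.5355, -0.0544, 0.0606]
eef_rot: [1.334, 1.123, -1.334]
wrist_force: [-1.1, 0.1, 1.9]
gripper_width: 0.0394
```

```bash
python3 - <<'E'
from h import *
go(.5356,-.0556,.0606,-9.8)
d=snapshot("side");P=cloud(d);m=mask(d,(20,100,80),(35,255,255),(240,130,400,330));print("yellow z",np.percentile(P[m][:,2],[2,50,98]).round(4))
E
```

```text
pos [ 0.5355 -0.0544  0.0606] yaw -9.8 down [ 0. -0. -1.] turn 0.0 shift cm [0.   0.03 0.12] F [-1.1  0.1  1.9] w 0.0394 t 8.47 q6 [-0.32  0.55  1.66 -0.    0.93 -0.15]
yellow z [0.0569 0.0753 0.0853]
```

Contact at exactly the expected height (force rose 4 N), so it is on the plate. Release slowly upright and withdraw.

Request:
apply_moves(
  commands=[
    [0,0,0,0],
    [0,0,0,0],
    [0,0,0,0],
    [0,0,0,0],
  ],
  claw=6.5,
)

```text
time: 9.02
ee_pos: [0.5354, -0.0543, 0.0603]
eef_rot: [1.334, 1.123, -1.334]
wrist_force: [-0.1, 0.2, 1.3]
gripper_width: 0.065
```

Request:
apply_moves(
  commands=[
    [-1,0,0,0],
    [-2,0,0,0],
    [-3,0,0,0],
    [-3,0,0,0],
    [0,0,0,0],
  ],
)

```text
time: 9.65
ee_pos: [0.5364, -0.0546, 0.153]
eef_rot: [1.335, 1.119, -1.331]
wrist_force: [0.6, -0.6, 0.3]
gripper_width: 0.0648
```

```bash
python3 - <<'E'
from h import *
go(.5408,-.0190,.064,-9.8)
d=snapshot("side");P=cloud(d);h=hsv(d);cv2.imwrite("pics/s4.png",cv2.resize(d["pixels"][150:370,220:400,::-1],None,fx=2.6,fy=2.6))
a=np.radians(-9.8);q=P[...,:2]-[.5356,-.0556];X=q@[np.cos(a),np.sin(a)];Y=q@[-np.sin(a),np.cos(a)]
m=mask(d,(20,100,80),(35,255,255),(240,130,400,330))
print("yellow",m.sum(),"z",np.percentile(P[m][:,2],[2,98]).round(4),"x'",np.percentile(X[m],[2,98]).round(4),"y'",np.percentile(Y[m],[2,98]).round(4))
t=m&(P[...,2]>.081);print("top rect",rect(P[t]),P[t].mean(0).round(4))
face(P,m&(Y>.002)&(P[...,2]<.081))
E
```

```text
pos [ 0.5364 -0.0546  0.153 ] yaw -9.79 down [ 0.005 -0.002 -1.   ] turn 0.0001 shift cm [ 8.89 -0.22 -3.59] F [ 0.6 -0.6  0.3] w 0.0648 t 9.65 q6 [-0.32  0.43  1.58  0.    1.13 -0.15]
yellow 556 z [0.0563 0.0848] x' [-0.0177  0.0194] y' [-0.0034  0.0082]
top rect (array([447.1, 224.2]), array([ 36.3, 609.5]), 17.9) [ 0.5352 -0.0501  0.086 ]
205 face y' mm 7.96 yaw rad -0.0071 dy/dz 0.0333
```

View pics/s4.png

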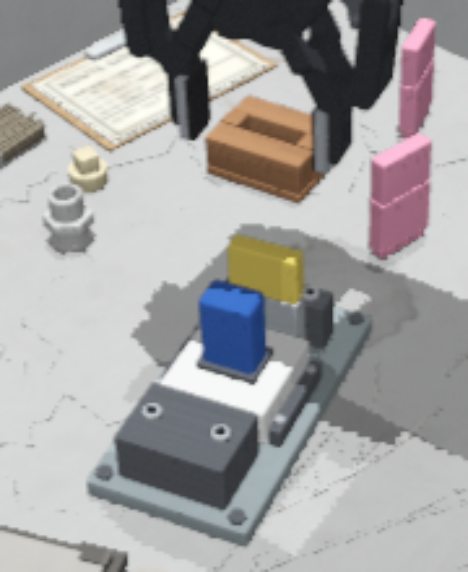

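The spacer stands upright in the wide gap (crop (265,270)), open gripper above and the holder empty. Next I grip the lug across x.

Request:
apply_moves(
  commands=[
    [0,-0.1,-1.85,0],
    [0,-0.1,-1.85,0],
    [0,0,0,0],
    [2,0,0,0],
    [2,0,0,0],
    [2,0,0,0],
    [2,0,0,0],
    [0.8,0,0,0],
    [0,0,0,0],
    [0,0,0,0],
  ],
)

```text
time: 10.95
ee_pos: [0.5401, -0.0176, 0.063]
eef_rot: [1.334, 1.122, -1.333]
wrist_force: [0.5, -0.4, -0.0]
gripper_width: 0.0647
```

```bash
python3 - <<'E'
from h import *
go(.5415,-.018,.064,-9.8)
E
```

```text
pos [ 0.5401 -0.0176  0.063 ] yaw -9.79 down [ 0.001 -0.    -1.   ] turn 0.0001 shift cm [-0.1   0.14  0.01] F [ 0.5 -0.4 -0. ] w 0.0647 t 10.95 q6 [-0.25  0.55  1.65 -0.    0.93 -0.08]
```

Request:
apply_moves(
  commands=[
    [0,0.1,0,0],
    [0,0,0,0],
    [0,0,0,0],
    [0,0,0,0],
    [0,0,0,0],
    [0,0,0,0],
    [0,0,0,0],
  ],
  claw=2,
  newtons=60,
)

```text
time: 11.82
ee_pos: [0.5436, -0.0185, 0.0636]
eef_rot: [1.337, 1.117, -1.329]
wrist_force: [13.9, -1.9, -2.0]
gripper_width: 0.029
```

Request:
apply_moves(
  commands=[
    [0,0,0.1,0],
    [0,0,0.1,0],
    [0,0,0.1,0],
    [0,0,0.1,0],
    [0,0,0,0],
    [0,0,0,0],
  ],
)

```text
time: 12.58
ee_pos: [0.543, -0.022, 0.0636]
eef_rot: [1.338, 1.117, -1.328]
wrist_force: [15.0, 0.6, -2.5]
gripper_width: 0.0286
```

Gripped (29 mm), but with a 14 N side load, so I'll relieve it by shifting along the tool's y, then keep pushing.

Request:
apply_moves(
  commands=[
    [0,0.15,0,0],
    [0,0.1,0,0],
    [0,0,0,0],
    [0,0,0,0],
  ],
)

```text
time: 13.08
ee_pos: [0.5432, -0.0219, 0.0635]
eef_rot: [1.335, 1.122, -1.332]
wrist_force: [0.6, 2.0, 8.8]
gripper_width: 0.0292
```

Request:
apply_moves(
  commands=[
    [0,0,0.1,0],
    [0,0,0.1,0],
    [0,0,0.1,0],
    [0,0,0,0],
    [0,0,0,0],
  ],
)

```text
time: 13.7
ee_pos: [0.5428, -0.0242, 0.0635]
eef_rot: [1.336, 1.123, -1.332]
wrist_force: [1.5, 6.2, 7.9]
gripper_width: 0.0291
```

Request:
apply_moves(
  commands=[
    [0,0,0.1,0],
    [0,0,0.1,0],
    [0,0,0.1,0],
    [0,0,0,0],
    [0,0,0,0],
  ],
)

```text
time: 14.32
ee_pos: [0.5427, -0.0244, 0.0635]
eef_rot: [1.34, 1.125, -1.329]
wrist_force: [6.9, 24.5, 7.9]
gripper_width: 0.0293
```

```bash
python3 - <<'E'
from h import *
go(.5408,-.0240,.064,-9.8)
E
```

```text
pos [ 0.5427 -0.0244  0.0635] yaw -9.81 down [ 0.004  0.005 -1.   ] turn -0.0003 shift cm [-0.05 -0.2  -0.01] F [ 6.9 24.5  7.9] w 0.0293 t 14.32 q6 [-0.26  0.56  1.65  0.01  0.94 -0.1 ]
```

The tile now hits a hard stop: 25 N with only 0.2 mm more travel. I'll hold it there and check the picture.

Request:
apply_moves(
  commands=[
    [0,0,0,0],
    [0,0,0,0],
    [0,0,0,0],
    [0,0,0,0],
  ],
)

```text
time: 14.82
ee_pos: [0.5427, -0.0244, 0.0635]
eef_rot: [1.34, 1.125, -1.329]
wrist_force: [7.4, 24.7, 8.0]
gripper_width: 0.0292
```

```bash
python3 - <<'E'
from h import *
d=snapshot("side");P=cloud(d);t=snapshot("top")
a=np.radians(-9.8);q=P[...,:2]-[.5356,-.0556];X=q@[np.cos(a),np.sin(a)];Y=q@[-np.sin(a),np.cos(a)]
m=mask(d,(20,100,80),(35,255,255),(240,130,400,330))
print("yellow",m.sum(),"z",np.percentile(P[m][:,2],[2,98]).round(4),"x'",np.percentile(X[m],[2,98]).round(4))
face(P,m&(Y>-.001)&(P[...,2]<.081))
A=cv2.resize(d["pixels"][150:370,220:420,::-1],(400,440));B=cv2.resize(t["pixels"][190:310,200:309,::-1],(400,440))
cv2.imwrite("pics/s5.png",np.hstack([A,B]))
E
```

```text
yellow 94 z [0.0611 0.129 ] x' [-0.0123  0.0199]
42 face y' mm 2.74 yaw rad -0.0228 dy/dz -0.0082
```

View pics/s5.png

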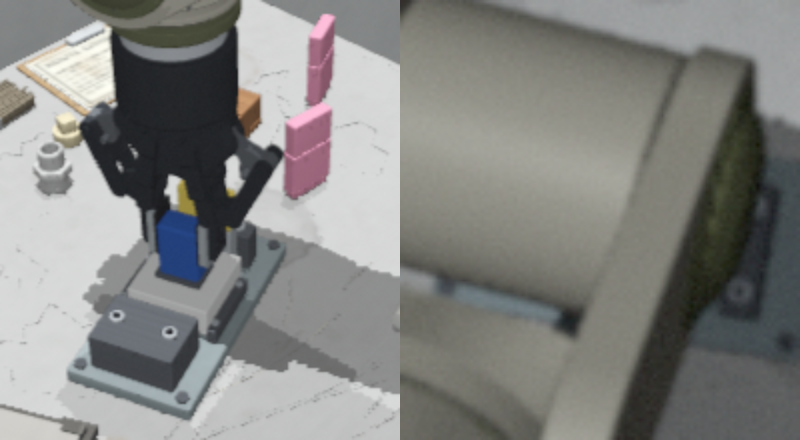

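The fixture crop shows the lug gripped at (183,245) and the spacer behind it, upright at (205,195). The spacer's front face is at y' = 2.7 mm, against 3 mm expected when seated on the thin stop, so it is flush.

```bash
python3 -c "
from cell import *
print(job_done())"
```

```text
the job is handed in; nothing more can be done
None
```

I placed the spacer in the wide gap, let go of it, and pushed the tile firmly against it. The job was handed in at about 15 s with the arm still holding the tile; `job_done()` gives no verdict.

**Placing:** I gripped the yellow-topped spacer across x, lifted it out of the holder and lowered it into the gap by the thin stop. Contact came at exactly the base-plate height. After release, the side view showed it upright in the gap. The spacer never went near the thick stop or the bystanders.

**Pressing:** I gripped the blue lug across x and moved the tile about 6 mm until it hit a hard stop. The wrist then held steady at about 25 N along the push, which is about 20 N more than the centring spring needs.

**Last checks:**
- **Position:** the spacer's front face measured 2.7 mm from the gap's middle line, against 3 mm expected when flush with the thin stop.
- **Angle:** the yaw was about -0.02 rad, but only 42 pixels were visible behind the gripper, so this is a rough figure.
- **Top view:** the arm blocked it, so the final state was confirmed only from the side view and the forces.
- **Side load:** gripping the lug first put 14 N of sideways load on the arm. I relieved it before pressing; about 7 N in world x remained at the end, some of it from the push itself.

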